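Transfer a row of parts to the fitting rack in reverse order

TASK

Move the four electronic parts from the dark stock rack to the empty pale aluminium fitting rack, ready for fitting from the other end: one in each compartment, in reverse order: the part that stands farthest left on the stock rack goes into the farthest-right compartment, and so on along the row, left and right as seen from the robot. Each part ends standing upright on the deck in its own compartment, not sticking out at front or back.

Things in the scene. Friction and masses are not known exactly. Their poses are not given: they have to be found in the camera images.
- cell_center (a point): Loose block battery cell, grey with a brown band, 46 mm long (its x) x 26 mm wide (its y) x 17 mm high, 45 g, lying flat with its length along the row. Grasp across the 26 mm width. This point is its centre, half-way up, 8.5 mm above its underside. z up. 
- sink_center (a point): Loose black finned heat sink, 28 mm (its x, the direction in which the fins run) x 34 mm (its y, flat outer fin faces) x 22 mm high, fins upward, 45 g; its y lies across the row. Grasp across the 34 mm or the 28 mm. This point is its centre, half-way up, 11 mm above its underside. z up. 
- knob_center (a point): Loose round black control knob, 26 mm diameter x 18 mm high, small white line on top, 12 g. This point is its centre, half-way up, 9 mm above its underside. z up. 
- cap_center (a point): Loose upright round capacitor can, 25 mm diameter x 36 mm high (the tallest and slimmest part), black sleeve, silver top with a cross, 30 g. This point is its centre, half-way up, 18 mm above its underside. z up. 
- seat_cell: Fixed seat where the battery cell stands at the start; it stays behind and marks its place in the stock row. Grey plate 56 (x) x 60 (y) x 4 mm with a black pad, 32 x 52 mm, oblong along the row, 2 mm high; the part stands on the pad. Origin: centre of the plate's underside; the pad's top is 6 mm above it. y runs along the row to the left, x away from the robot.
- seat_sink: Fixed seat where the heat sink stands at the start; it stays behind and marks its place in the stock row. Grey plate 56 (x) x 60 (y) x 4 mm with a black pad, 40 x 34 mm, oblong across the row, 2 mm high; the part stands on the pad. Origin: centre of the plate's underside; the pad's top is 6 mm above it. y runs along the row to the left, x away from the robot.
- seat_knob: Fixed seat where the control knob stands at the start; it stays behind and marks its place in the stock row. Grey plate 56 (x) x 60 (y) x 4 mm with a black pad, 36 mm diameter, round, 2 mm high; the part stands on the pad. Origin: centre of the plate's underside; the pad's top is 6 mm above it. y runs along the row to the left, x away from the robot.
- seat_cap: Fixed seat where the capacitor can stands at the start; it stays behind and marks its place in the stock row. Grey plate 56 (x) x 60 (y) x 4 mm with a black pad, 30 mm diameter, round, 2 mm high; the part stands on the pad. Origin: centre of the plate's underside; the pad's top is 6 mm above it. y runs along the row to the left, x away from the robot.
- fitting_rack: Fixed pale aluminium rack, empty at the start; nearer or farther than the stock rack. Deck 60 (x) x 290 (y) mm, its top 18 mm above the origin (centre of the underside). Five dividers, 5 mm thick, 14 mm high, part it into four compartments 61 mm wide, open at front, back and top, centred at y = 99, 33, -33 and -99 mm, x = 0. y points along the row to the left, x away from the robot.
- stock_rack: Fixed dark steel rack on which the four parts start, each on its own seat: deck 60 (x) x 290 (y) x 18 mm high over its feet, without dividers; nearer or farther than the fitting rack. The seats' centres lie at y = 99, 33, -33 and -99 mm. Origin: centre of the underside; y points along the row to the left, x away from the robot.
There are look-alikes about, which are no part of the job. What is shaped like the part that bears knob_center but purple or turquoise is not meant. Leave any red look-alike of the part that bears cap_center alone.

How it is judged:
By the outcome, as a careful person would: the job done as asked, in the order asked, and still so for the second after the job is handed in, with the robot touching nothing.
It also fails if it takes over 77 s, if anything falls off the work surface, if the arm or the gripper's body presses on something with over 40 N, if the wrist force passes 120 N, or if a joint passes its speed limit or range.

ROBOT

A 6-joint arm with a two-finger parallel gripper is mounted at the origin on a cart in front of the work surface, level with it; the furniture and walls round the work are solid. World frame = base frame: x ahead of the robot, y to its left, z up, the work surface at z = 0. Lengths are in m, angles in rad, forces in N, time in s.
With the tool pointing down it reaches from about 0.375 to 0.9 m from the base axis. Payload 3.1 kg.
Tool frame: the origin (TCP) lies where the fingers leave the gripper's body, on its centre line; the fingertips stand 73 mm ahead of it and the grasp point (between the pads) lies 54 mm ahead of it; z points along the fingers, y is the line along which they close (so a half turn about z gives the same grasp; the last joint's range is limited). The gripper opens to 85 mm and grips with 20 to 120 N. Pads are 22 mm wide; open, the fingers measure 114 mm over their backs; the gripper's body (76 mm by 85 mm) begins 54 mm behind the grasp point. The pads swing forward as they close: fully open they stand 13 mm farther back than shut.
Start: joints at [-1.355, 0.527, 1.433, -0, 1.181, -0.178], TCP at [0.24, -0.577, 0.304] pointing down, gripper open.
Joint ranges: [-3.08, 3.08], [-0.75, 2.2], [0.22, 2.44], [-1.43, 4.57], [0, 2.65], [-2.85, 2.85]. Speed limits (rad/s): [2.79, 2.79, 3.14, 3.14, 3.14, 3.14].

INTERFACE

Orientations are given as a unit quaternion [x, y, z, w].
In Python, from station import manip gives the robot as it stands.
- The arm moves only by the shell command python3 -m crank 'ROWS' [FORCE]. ROWS is JSON, a list of rows, each an object with "dp": the shift along the tool's x, y, z normalised to -1 to 1, where 1 is 50 cm, a list of three; "delta_rot": the turn, a rotation vector about the tool's x, y, z normalised to -1 to 1, where 1 is 2 pi rad, a list of three; "fingers": the opening, from -1 (shut) to 1 (fully open). A call has 1 to 12 rows; each row shifts and turns the commanded pose from where the row before left it, along the tool's axes as they then stand; what a row does not reach is not made up. A row lasts 1/12 s, in which the tool goes at most 41.7 mm and 7.16 degrees, less where a joint would pass 70% of its speed; a pose out of reach is approached as far as the arm can. A call with a number of a shift or a turn outside -1 to 1 is refused whole. A call with a gripper value outside its range is refused whole. The fingers move at their own pace and stop on an object; FORCE is the grip in N (left out, the last holds). Time passes only in rows, so rows that do not move let the fingers close. It gives the time, the measured TCP pose, the force, the opening and the grip force at its end, in the units of the state.
- manip.sense(): the state, without advancing time (a new reading comes with each control period).
- manip.snapshot(name): name is "scene" or "top"; returns (picture, depth): 384x512x3 uint8, red, green, blue; 384x512 float32, m along the optical axis (not along the pixel's ray), 0 where there is no reading.
- manip.camera_model(name): a dict with "fx", "fy", "cx", "cy" (pixels), "origin" and "attitude" of the camera in the world. Camera axes: x right, y up, looking along -z (the intrinsics and any distortion apply to the point x, -y, -z); pixel columns grow to the right and rows downward; lengths in m; the calibration is good to about 2 mm. A picture is of the moment at which its call begins. camera_model takes no time and is no camera call.
- manip.sign_off(): hands the job in; it is judged then, once.
The state is a dict: "t": time; "q": joint angles; "qd": joint speeds; "tau": joint torques, N m; "tcp_pos": TCP position; "tool_rot": TCP orientation; "force": force on the tool from outside, world axes, zero at the start; "ft_torque": the same for the moment, N m; "finger_gap": opening from 0.0 (shut) to 1.0 (fully open); "gripper_force": force on a finger pad.
Only numpy, scipy, OpenCV 4.12 (cv2) and the standard library are available. Lean on these libraries where they do the work, as an engineer would, in place of code of your own. Each camera call takes 0.05 s, during which the arm holds its last target. There are 200 camera calls.

## Working session

There is one attempt and no reset: what is moved stays moved. The work goes in short steps, Python scripts to look and compute and a shell command to move; the robot and the scene stay as the last step left them, time stands still between calls to the robot, and variables do not carry over. Pictures are saved under pics/ and viewed, at most 14 in all, crops included, and the job is handed in when it is done.

```bash
mkdir -p pics
python3 - <<'E'
from station import manip
import cv2,numpy as np
for n in("scene","top"):
    p,d=manip.snapshot(n); cv2.imwrite(f"pics/{n}0.png",p[:,:,::-1]); np.save(f"{n}0.npy",d); print(n,manip.camera_model(n))
print(manip.sense())
E
```

```text
scene {'fx': 469.8364876839907, 'fy': 469.8364876839907, 'cx': 256.9328818242173, 'cy': 188.93329427263936, 'origin': array([-0.03657632,  0.56423839,  0.51855485]), 'attitude': array([-0.17700727,  0.47778874,  0.8114572 , -0.2862229 ])}
top {'fx': 412.3708466622142, 'fy': 412.3708466622142, 'cx': 254.28118896820123, 'cy': 193.24664929489066, 'origin': array([ 0.46392613, -0.07610685,  0.92542062]), 'attitude': array([-0.00154069, -0.01909075, -0.69854447,  0.71531028])}
{'t': 0.1, 'q': array([-1.35449476e+00,  5.28370567e-01,  1.43375942e+00,  1.26463644e-05,
        1.18142337e+00, -1.78514867e-01]), 'qd': array([ 2.15894102e-03, -2.10435831e-03, -3.61885360e-03, -8.77364700e-04,
       -4.78802252e-05, -1.82542329e-04]), 'tau': array([-1.44608293e-06, -4.43304956e+01, -1.78586143e+01, -3.17546601e-04,
        3.90473622e-03, -7.69663671e-06]), 'tcp_pos': array([ 0.24031109, -0.57641122,  0.30303766]), 'tool_rot': array([ 9.80578194e-01,  1.96126091e-01, -1.26745576e-05, -9.80287693e-04]), 'force': array([-0.68692212,  0.22481061,  0.44300136]), 'ft_torque': array([-0.00283516,  0.03752795,  0.03026179]), 'gripper_force': 0.0, 'finger_gap': 0.9990241849993837}
```

View pics/top0.png

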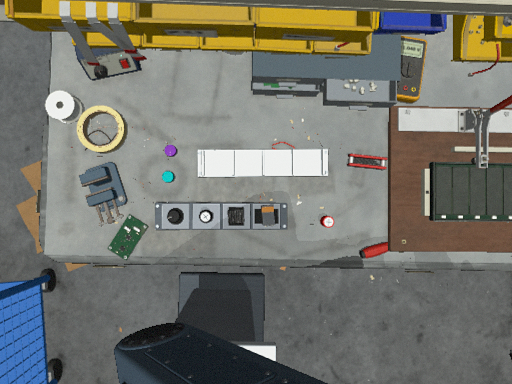

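View pics/scene0.png

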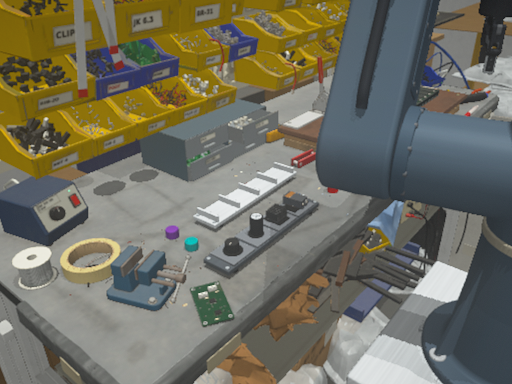

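The top view has up = away from the robot and left = +y. The stock row, left to right:
- Black knob at (175,216)
- Silver-topped cap at (206,216)
- Sink at (236,216)
- Cell at (266,216)

The fitting rack is at (263,163). Look-alikes to leave alone are the purple knob (170,150), the turquoise knob (168,177) and the red cap (327,221). Next is one close crop to check this, plus measurements.

```bash
cat > h.py <<'E'
import numpy as np,cv2
from scipy.spatial.transform import Rotation as R
from station import manip
def ray(n,u,v):
    c=manip.camera_model(n); d=np.array([(u-c['cx'])/c['fx'],-(v-c['cy'])/c['fy'],-1.])
    return np.array(c['origin']),R.from_quat(c['attitude']).apply(d)
def plane(n,u,v,z):
    o,d=ray(n,u,v); return (o+d*(z-o[2])/d[2])
def proj(n,P):
    c=manip.camera_model(n); q=R.from_quat(c['attitude']).inv().apply(np.array(P)-c['origin'])
    return c['cx']+c['fx']*q[0]/-q[2], c['cy']-c['fy']*q[1]/-q[2]
def pt(n,d,u,v):
    o,r=ray(n,u,v); return o+r*d[int(round(v)),int(round(u))]
E
python3 - <<'E'
from h import *
im=cv2.imread("pics/top0.png"); d=np.load("top0.npy")
cv2.imwrite("pics/crop0.png",cv2.resize(im[140:240,145:345],None,fx=4,fy=4,interpolation=cv2.INTER_CUBIC))
g=im.min(2); m=(g>190).astype(np.uint8); m[:, :190]=0; m[:140]=0;m[185:]=0;m[:,335:]=0
cs=max(cv2.findContours(m,0,1)[0],key=cv2.contourArea); r=cv2.minAreaRect(cs); b=cv2.boxPoints(r); print(r)
for z in(.018,.032):print([plane("top",*p,z).round(4) for p in b])
for n,u,v in[("knob",175,216),("cap",206,216),("sink",236,216),("cell",266,216),("deck",220,218),("deckl",160,216),("fit",250,163),("fit2",300,163),("table",230,190)]:print(n,pt("top",d,u,v).round(4))
E
```

```text
((244.5, 163.0), (26.0, 93.0), 90.0)
[array([0.5789, 0.0237, 0.018 ]), array([ 0.5845, -0.1814,  0.018 ]), array([ 0.5268, -0.1826,  0.018 ]), array([0.5217, 0.0221, 0.018 ])]
[array([0.5771, 0.0221, 0.032 ]), array([ 0.5826, -0.1798,  0.032 ]), array([ 0.5259, -0.181 ,  0.032 ]), array([0.5208, 0.0206, 0.032 ])]
knob [0.4336 0.0662 0.0413]
cap [ 0.4357 -0.0012  0.0584]
sink [ 0.4361 -0.0635  0.0267]
cell [ 0.438  -0.1279  0.0413]
deck [ 0.4307 -0.0284  0.0178]
deckl [0.4322 0.1021 0.0202]
fit [ 0.5533 -0.0913  0.0173]
fit2 [ 0.5564 -0.2023  0.0156]
table [ 0.4933 -0.0481 -0.0034]
```

View pics/crop0.png

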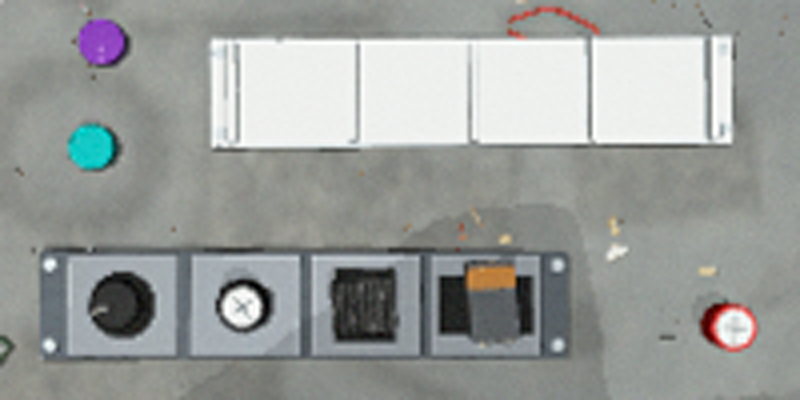

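The crop confirms it. The knob is at crop (121,304), the cap at (243,305), the sink at (365,305) and the cell at (492,304). The cell lies with its length across the row, not along it. Next I measure everything.

Run:
```python
from h import *
im=cv2.imread("pics/top0.png").astype(int); C=lambda x,y:(145+x/4-.375,140+y/4-.375)
for n,x,y,z in[("knob",121,304,.042),("cap",243,305,.060),("sink",365,305,.046)]: print(n,plane("top",*C(x,y),z).round(4))
for n,pp,z in(("fit",[(211,39),(733,37),(733,144),(211,149)],.018),("stock",[(40,250),(570,254),(570,357),(40,358)],.018),("cell",[(467,267),(515,263),(520,338),(472,341)],.041),("plates",[(67,256),(540,256),(540,355),(67,355)],.022)):
    P=np.array([plane("top",*C(*p),z) for p in pp]); e=(P[0]+P[3]-P[1]-P[2])/2; s=(P[0]+P[1]-P[2]-P[3])/2
    print(n,P.mean(0).round(4),"len",np.hypot(*e[:2]).round(4),np.hypot(*s[:2]).round(4),"yaw",np.degrees(np.arctan2(-e[0],e[1])).round(2),np.degrees(np.arctan2(s[1],s[0])).round(2))
b,g,r=im[...,0],im[...,1],im[...,2]
m=((r-b>60)&(r>110)).astype(np.uint8)[195:235,250:290]; ys,xs=np.nonzero(m); print("band",xs.min()+250,xs.max()+250,ys.min()+195,ys.max()+195)
p=im[195:235,150:290].max(2)<60
for n,l,h in(("knob",160,190),("sink",222,250)):
    q=p[:,l-150:h-150].astype(np.uint8); c=max(cv2.findContours(q[6:34],0,1)[0],key=cv2.contourArea); print(n,np.array(cv2.boundingRect(c))+[l,201,0,0])
```

```text
knob [0.4345 0.0663 0.042 ]
cap [0.436 0.    0.06 ]
sink [ 0.437  -0.0635  0.046 ]
fit [ 0.5547 -0.1199  0.018 ] len 0.2884 0.06 yaw 1.89 1.31
stock [ 0.4355 -0.0309  0.018 ] len 0.2901 0.0578 yaw 1.12 1.45
cell [ 0.4398 -0.1322  0.041 ] len 0.0259 0.04 yaw 5.45 5.14
plates [ 0.4352 -0.0301  0.022 ] len 0.2578 0.054 yaw 1.29 1.45
band 260 273 196 211
knob [168 208  15  16]
sink [228 207  16  18]
```

```bash
python3 -m crank '[{"dp":[0.04,0.02,0],"delta_rot":[0,0,-0.0187],"fingers":1},{"dp":[0.06,-0.04,0],"delta_rot":[0,0,-0.0187],"fingers":1},{"dp":[0.055,-0.055,0],"delta_rot":[0,0,-0.0187],"fingers":1},{"dp":[0.06,-0.05,0],"delta_rot":[0,0,-0.0187],"fingers":1},{"dp":[0.065,-0.04,0],"delta_rot":[0,0,-0.0187],"fingers":0.3},{"dp":[0.07,-0.025,0],"delta_rot":[0,0,-0.0187],"fingers":0.3}]' 30
```

```text
t: 0.6
tcp_pos: [0.3046, -0.3929, 0.3033]
tool_rot: [0.851, 0.525, 0.0, -0.001]
force: [0.4, 0.2, 1.3]
finger_gap: 0.75
gripper_force: 0.0
```

```bash
python3 -m crank '[{"dp":[0.07,0,0],"delta_rot":[0,0,-0.0196],"fingers":0.3},{"dp":[0.07,0,0],"delta_rot":[0,0,-0.0196],"fingers":0.3},{"dp":[0.07,0.02,0],"delta_rot":[0,0,-0.0196],"fingers":0.3},{"dp":[0.07,0.04,0],"delta_rot":[0,0,-0.0196],"fingers":0.3},{"dp":[0.08,0.04,0],"delta_rot":[0,0,0],"fingers":0.3},{"dp":[0.08,0.03,0],"delta_rot":[0,0,0],"fingers":0.3},{"dp":[0.08,0.03,0],"delta_rot":[0,0,0],"fingers":0.3},{"dp":[0.08,0.02,0],"delta_rot":[0,0,0],"fingers":0.3},{"dp":[0.08,0.0,0],"delta_rot":[0,0,0],"fingers":0.3},{"dp":[0.08,0,0],"delta_rot":[0,0,0],"fingers":0.3},{"dp":[0.08,0,0],"delta_rot":[0,0,0],"fingers":0.3},{"dp":[0,0,0],"delta_rot":[0,0,0],"fingers":0.3}]'; python3 -c "
from h import *
s=manip.sense();print(s['tcp_pos'].round(4),R.from_quat(s['tool_rot']).as_matrix().round(3),s['q'].round(2))"
```

```text
t: 1.6
tcp_pos: [0.4234, 0.0162, 0.3035]
tool_rot: [0.697, 0.717, 0.0, -0.002]
force: [-0.3, -0.2, -0.0]
finger_gap: 0.655
gripper_force: 0.0
[0.4234 0.0162 0.3035] [[-0.029  1.    -0.003]
 [ 1.     0.029  0.003]
 [ 0.004 -0.003 -1.   ]] [-0.23  0.26  1.91  0.    0.98 -0.26]
```

```bash
python3 -m crank '[{"dp":[0.05,0.013,0.03],"delta_rot":[0,0,0],"fingers":0.3},{"dp":[0.05,0.012,0.06],"delta_rot":[0,0,0],"fingers":0.3},{"dp":[0,0,0.07],"delta_rot":[0,0,0],"fingers":0.3},{"dp":[0,0,0.07],"delta_rot":[0,0,0],"fingers":0.3},{"dp":[0,0,0.06],"delta_rot":[0,0,0],"fingers":0.3},{"dp":[0,0,0.03],"delta_rot":[0,0,0],"fingers":0.3},{"dp":[0,0,0],"delta_rot":[0,0,0],"fingers":0.3}]'; python3 -c "
from h import *
p,d=manip.snapshot('scene');cv2.imwrite('pics/s1.png',cv2.resize(p[130:290,160:360,::-1],None,fx=4,fy=4)[:600])
s=manip.sense();print(s['tcp_pos'].round(4),proj('scene',s['tcp_pos']-[0,0,.073]))"
```

```text
t: 2.18
tcp_pos: [0.4355, 0.0599, 0.1409]
tool_rot: [0.699, 0.715, -0.002, -0.003]
force: [0.1, -0.1, 0.7]
finger_gap: 0.653
gripper_force: 0.0
[0.4364 0.0599 0.1425] (np.float64(234.01728901322582), np.float64(224.74931221132994))
```

View pics/s1.png

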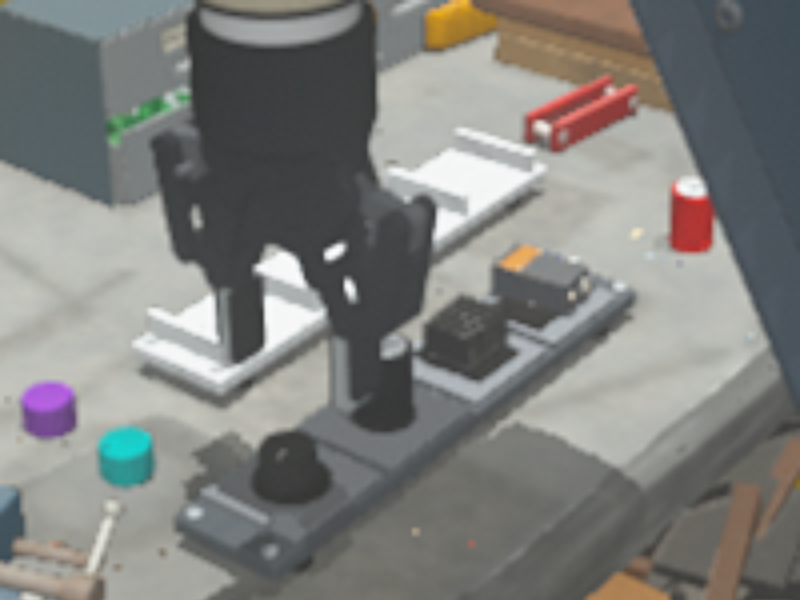

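The scene view shows the fingers at about the tip position I predicted, with the knob at crop (290,465) below and a little to the left. I correct by 6 mm, descend and close.

```bash
python3 -m crank '[{"dp":[0.013,-0.003,0.02],"delta_rot":[0,0,0],"fingers":0.3},{"dp":[0,0,0.03],"delta_rot":[0,0,0],"fingers":0.3},{"dp":[0,0,0.025],"delta_rot":[0,0,0],"fingers":0.3},{"dp":[0,0,0.01],"delta_rot":[0,0,0],"fingers":0.3},{"dp":[0,0,0],"delta_rot":[0,0,0],"fingers":0.3},{"dp":[0,0,0],"delta_rot":[0,0,0],"fingers":-1},{"dp":[0,0,0],"delta_rot":[0,0,0],"fingers":-1},{"dp":[0,0,0],"delta_rot":[0,0,0],"fingers":-1},{"dp":[0,0,0],"delta_rot":[0,0,0],"fingers":-1},{"dp":[0,0,0],"delta_rot":[0,0,0],"fingers":-1},{"dp":[0,0,0],"delta_rot":[0,0,0],"fingers":-1},{"dp":[0,0,0],"delta_rot":[0,0,0],"fingers":-1}]' 25
```

```text
t: 3.23
tcp_pos: [0.4361, 0.0665, 0.1025]
tool_rot: [0.699, 0.715, 0.001, 0.001]
force: [0.1, 0.6, 6.5]
finger_gap: 0.279
gripper_force: 24.5
```

```bash
python3 -m crank '[{"dp":[0,0,-0.04],"delta_rot":[0,0,0],"fingers":-1},{"dp":[0,0,-0.05],"delta_rot":[0,0,0],"fingers":-1},{"dp":[0,0,-0.05],"delta_rot":[0,0,0],"fingers":-1},{"dp":[-0.05,0.029,0],"delta_rot":[0,0,0],"fingers":-1},{"dp":[-0.072,0.029,0],"delta_rot":[0,0,0],"fingers":-1},{"dp":[-0.072,0.029,0],"delta_rot":[0,0,0],"fingers":-1},{"dp":[-0.072,0.029,0],"delta_rot":[0,0,0],"fingers":-1},{"dp":[-0.072,0.029,0],"delta_rot":[0,0,0],"fingers":-1},{"dp":[-0.072,0.029,0],"delta_rot":[0,0,0],"fingers":-1},{"dp":[-0.072,0.029,0],"delta_rot":[0,0,0],"fingers":-1},{"dp":[-0.072,0.026,0],"delta_rot":[0,0,0],"fingers":-1},{"dp":[-0.022,0,0],"delta_rot":[0,0,0],"fingers":-1}]'; python3 -m crank '[{"dp":[0,0,0],"delta_rot":[0,0,0],"fingers":-1}]';python3 -c "
from h import *
p,d=manip.snapshot('scene');cv2.imwrite('pics/s2.png',cv2.resize(p[90:240,180:380,::-1],None,fx=4,fy=4))
s=manip.sense();print(s['tcp_pos'].round(4))"
```

```text
t: 4.23
tcp_pos: [0.5596, -0.2252, 0.1725]
tool_rot: [0.701, 0.714, 0.0, 0.005]
force: [0.2, -0.6, -0.9]
finger_gap: 0.279
gripper_force: 24.9
t: 4.32
tcp_pos: [0.5571, -0.2227, 0.1719]
tool_rot: [0.701, 0.713, 0.0, 0.002]
force: [0.6, 1.1, 0.2]
finger_gap: 0.281
gripper_force: 24.9
[ 0.5559 -0.22    0.1714]
```

View pics/s2.png

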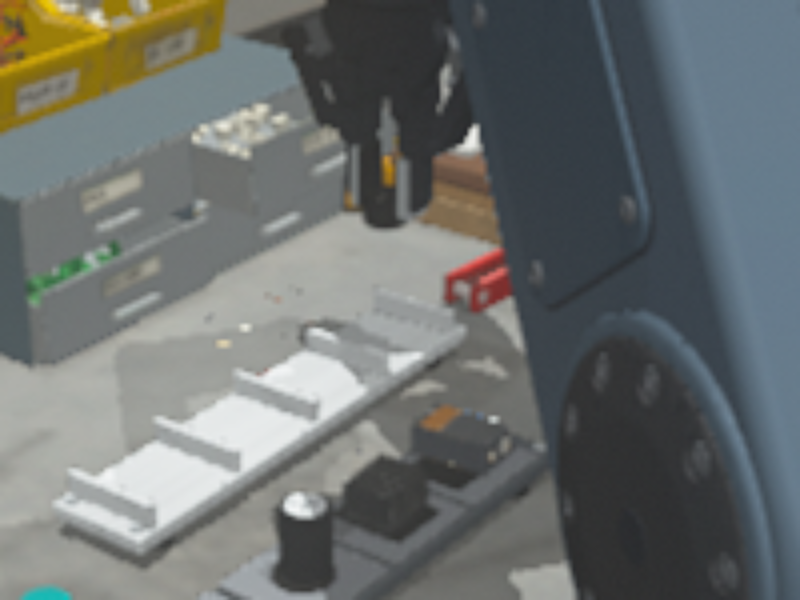

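The knob is held at crop (385,205), seated nearly down to the fingertips and above the far-right compartment. I lower it and release.

```bash
python3 -m crank '[{"dp":[0,0,0.05],"delta_rot":[0,0,0],"fingers":-1},{"dp":[0,0,0.05],"delta_rot":[0,0,0],"fingers":-1},{"dp":[0,0,0.03],"delta_rot":[0,0,0],"fingers":-1},{"dp":[0,0,0.01],"delta_rot":[0,0,0],"fingers":-1},{"dp":[0,0,0.006],"delta_rot":[0,0,0],"fingers":-1},{"dp":[0,0,0],"delta_rot":[0,0,0],"fingers":-1},{"dp":[0,0,0],"delta_rot":[0,0,0],"fingers":-1}]'; python3 -m crank '[{"dp":[0,0,0],"delta_rot":[0,0,0],"fingers":-0.2},{"dp":[0,0,0],"delta_rot":[0,0,0],"fingers":0},{"dp":[0,0,0],"delta_rot":[0,0,0],"fingers":0},{"dp":[0,0,-0.03],"delta_rot":[0,0,0],"fingers":0},{"dp":[0,0,-0.05],"delta_rot":[0,0,0],"fingers":0},{"dp":[0,0,-0.07],"delta_rot":[0,0,0],"fingers":0.1}]'
```

```text
t: 4.95
tcp_pos: [0.5566, -0.2184, 0.0993]
tool_rot: [0.699, 0.715, 0.0, 0.001]
force: [0.1, -0.0, -0.3]
finger_gap: 0.279
gripper_force: 24.9
t: 5.45
tcp_pos: [0.5547, -0.2182, 0.1721]
tool_rot: [0.7, 0.715, -0.001, -0.003]
force: [0.2, -0.9, 1.3]
finger_gap: 0.549
gripper_force: 0.0
```

```bash
python3 -m crank '[{"dp":[0.05,-0.025,0],"delta_rot":[0,0,0],"fingers":0.1},{"dp":[0.075,-0.034,0],"delta_rot":[0,0,0],"fingers":0.1},{"dp":[0.075,-0.034,0],"delta_rot":[0,0,0],"fingers":0.1},{"dp":[0.075,-0.034,0],"delta_rot":[0,0,0],"fingers":0.1},{"dp":[0.075,-0.034,0],"delta_rot":[0,0,0],"fingers":0.1},{"dp":[0.05,-0.034,0],"delta_rot":[0,0,0],"fingers":0.1},{"dp":[0.041,-0.034,0],"delta_rot":[0,0,0],"fingers":0.1},{"dp":[0,0,0],"delta_rot":[0,0,0],"fingers":0.1},{"dp":[0,0,0],"delta_rot":[0,0,0],"fingers":0.1},{"dp":[0,0,0],"delta_rot":[0,0,0],"fingers":0.1}]';python3 -c "
from h import *
p,d=manip.snapshot('scene');cv2.imwrite('pics/s3.png',cv2.resize(p[120:270,180:380,::-1],None,fx=4,fy=4))
s=manip.sense();print(s['tcp_pos'].round(4))"
```

```text
t: 6.28
tcp_pos: [0.4383, -0.0014, 0.1739]
tool_rot: [0.699, 0.715, 0.001, 0.001]
force: [1.1, 0.1, -0.3]
finger_gap: 0.55
gripper_force: 0.0
[ 0.4386 -0.0018  0.1738]
```

View pics/s3.png

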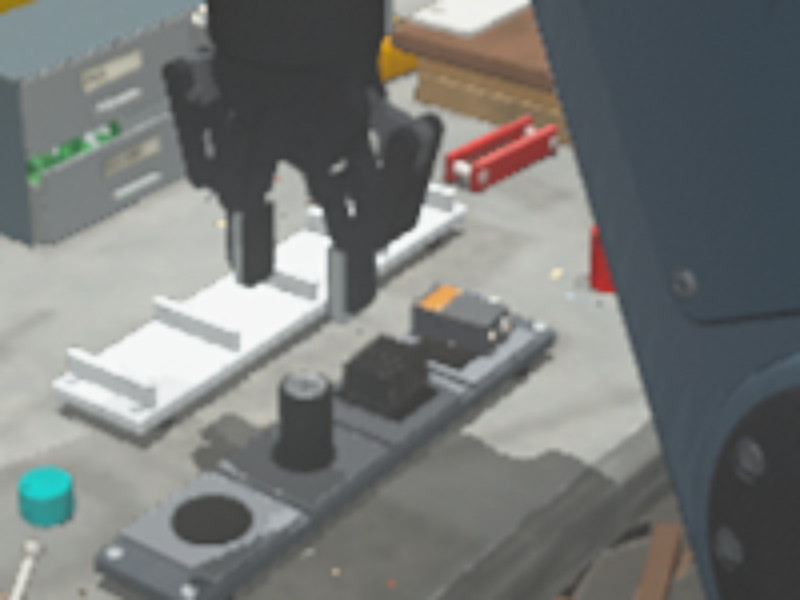

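The cap at crop (305,420) is below the fingers and the knob's seat is empty. I descend onto the cap.

```bash
python3 -m crank '[{"dp":[0.004,-0.005,0.03],"delta_rot":[0,0,0],"fingers":0.1},{"dp":[0,0,0.04],"delta_rot":[0,0,0],"fingers":0.1},{"dp":[0,0,0.04],"delta_rot":[0,0,0],"fingers":0.1},{"dp":[0,0,0.026],"delta_rot":[0,0,0],"fingers":0.1},{"dp":[0,0,0],"delta_rot":[0,0,0],"fingers":0.1},{"dp":[0,0,0],"delta_rot":[0,0,0],"fingers":-1},{"dp":[0,0,0],"delta_rot":[0,0,0],"fingers":-1},{"dp":[0,0,0],"delta_rot":[0,0,0],"fingers":-1},{"dp":[0,0,0],"delta_rot":[0,0,0],"fingers":-1},{"dp":[0,0,0],"delta_rot":[0,0,0],"fingers":-1},{"dp":[0,0,0],"delta_rot":[0,0,0],"fingers":-1},{"dp":[0,0,0],"delta_rot":[0,0,0],"fingers":-1}]' 30; python3 -m crank '[{"dp":[0,0,-0.03],"delta_rot":[0,0,0],"fingers":-1},{"dp":[0,0,-0.05],"delta_rot":[0,0,0],"fingers":-1},{"dp":[0,0,-0.06],"delta_rot":[0,0,0],"fingers":-1},{"dp":[0,0,-0.02],"delta_rot":[0,0,0],"fingers":-1},{"dp":[0,0,0],"delta_rot":[0,0,0],"fingers":-1}]'
```

```text
t: 7.33
tcp_pos: [0.4346, 0.0011, 0.1058]
tool_rot: [0.699, 0.715, 0.0, 0.0]
force: [0.1, -0.2, 3.6]
finger_gap: 0.269
gripper_force: 29.6
t: 7.75
tcp_pos: [0.4356, 0.0009, 0.1877]
tool_rot: [0.699, 0.715, 0.001, 0.003]
force: [0.4, -0.3, 0.1]
finger_gap: 0.274
gripper_force: 29.6
```

```bash
python3 -m crank '[{"dp":[-0.04,0.03,0],"delta_rot":[0,0,0],"fingers":-1},{"dp":[-0.06,0.045,0],"delta_rot":[0,0,0],"fingers":-1},{"dp":[-0.06,0.045,0],"delta_rot":[0,0,0],"fingers":-1},{"dp":[-0.06,0.045,0],"delta_rot":[0,0,0],"fingers":-1},{"dp":[-0.053,0.04,0],"delta_rot":[0,0,0],"fingers":-1},{"dp":[-0.04,0.029,0],"delta_rot":[0,0,0],"fingers":-1},{"dp":[0,0,0.03],"delta_rot":[0,0,0],"fingers":-1},{"dp":[0,0,0.04],"delta_rot":[0,0,0],"fingers":-1},{"dp":[0,0,0.04],"delta_rot":[0,0,0],"fingers":-1},{"dp":[0,0,0.03],"delta_rot":[0,0,0],"fingers":-1},{"dp":[0,0,0],"delta_rot":[0,0,0],"fingers":-1},{"dp":[0,0,0],"delta_rot":[0,0,0],"fingers":-1}]'
```

```text
t: 8.75
tcp_pos: [0.5537, -0.1524, 0.1136]
tool_rot: [0.699, 0.715, -0.001, -0.002]
force: [0.7, 0.6, 0.5]
finger_gap: 0.272
gripper_force: 29.6
```

```bash
python3 -m crank '[{"dp":[0,0.003,0.014],"delta_rot":[0,0,0],"fingers":-1},{"dp":[0,0,0.007],"delta_rot":[0,0,0],"fingers":-1},{"dp":[0,0,0.004],"delta_rot":[0,0,0],"fingers":-1},{"dp":[0,0,0],"delta_rot":[0,0,0],"fingers":-1},{"dp":[0,0,0],"delta_rot":[0,0,0],"fingers":-1}]'
```

```text
t: 9.17
tcp_pos: [0.5564, -0.1529, 0.1033]
tool_rot: [0.699, 0.715, 0.0, 0.0]
force: [-0.6, 0.3, 0.2]
finger_gap: 0.272
gripper_force: 29.6
```

```bash
python3 -m crank '[{"dp":[0,0,0.004],"delta_rot":[0,0,0],"fingers":-1},{"dp":[0,0,0],"delta_rot":[0,0,0],"fingers":-1},{"dp":[0,0,0],"delta_rot":[0,0,0],"fingers":-0.35},{"dp":[0,0,0],"delta_rot":[0,0,0],"fingers":-0.2},{"dp":[0,0,0],"delta_rot":[0,0,0],"fingers":0},{"dp":[0,0,0],"delta_rot":[0,0,0],"fingers":0},{"dp":[0,0,0],"delta_rot":[0,0,0],"fingers":0.1},{"dp":[0,0,-0.04],"delta_rot":[0,0,0],"fingers":0.1},{"dp":[0,0,-0.06],"delta_rot":[0,0,0],"fingers":0.1},{"dp":[0,0,-0.06],"delta_rot":[0,0,0],"fingers":0.2},{"dp":[0,0,0],"delta_rot":[0,0,0],"fingers":0.2}]'
```

```text
t: 10.08
tcp_pos: [0.5591, -0.154, 0.1861]
tool_rot: [0.699, 0.715, 0.002, 0.005]
force: [0.9, 0.3, 0.3]
finger_gap: 0.601
gripper_force: 0.0
```

```bash
python3 -m crank '[{"dp":[0.03,-0.04,0],"delta_rot":[0,0,0],"fingers":0.35},{"dp":[0.045,-0.06,0],"delta_rot":[0,0,0],"fingers":0.35},{"dp":[0.045,-0.06,0],"delta_rot":[0,0,0],"fingers":0.35},{"dp":[0.04,-0.045,0],"delta_rot":[0,0,0],"fingers":0.35},{"dp":[0.023,-0.031,0],"delta_rot":[0,0,0],"fingers":0.35},{"dp":[0,0,0],"delta_rot":[0,0,0],"fingers":0.35},{"dp":[0,0,0.04],"delta_rot":[0,0,0],"fingers":0.35},{"dp":[0,0,0.02],"delta_rot":[0,0,0],"fingers":0.35},{"dp":[0,0,0],"delta_rot":[0,0,0],"fingers":0.35},{"dp":[0,0,0],"delta_rot":[0,0,0],"fingers":0.35}]';python3 -c "
from h import *
p,d=manip.snapshot('scene');cv2.imwrite('pics/s4.png',cv2.resize(p[120:270,200:400,::-1],None,fx=4,fy=4))
s=manip.sense();print(s['tcp_pos'].round(4))"
```

```text
t: 10.92
tcp_pos: [0.437, -0.0644, 0.1505]
tool_rot: [0.7, 0.715, -0.0, -0.0]
force: [0.0, -0.4, -0.4]
finger_gap: 0.674
gripper_force: 0.0
[ 0.4372 -0.0645  0.1509]
```

View pics/s4.png

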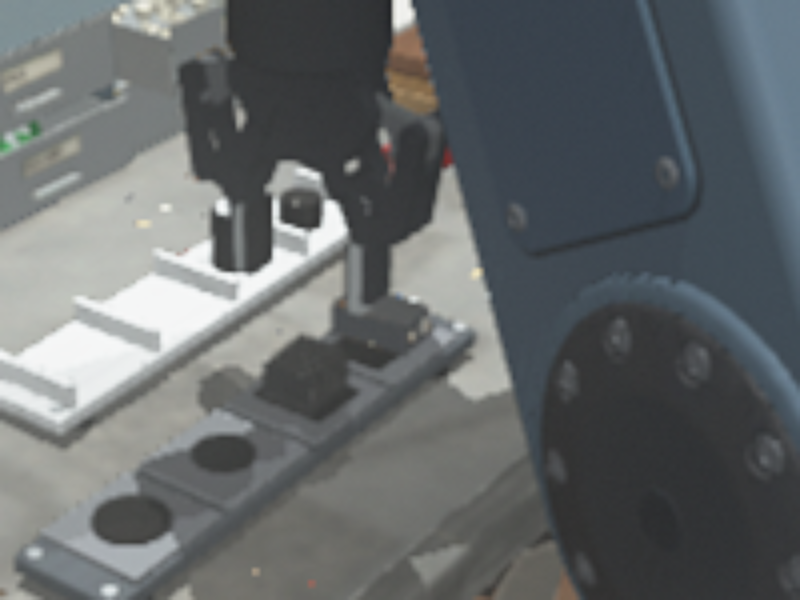

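The cap (235,235) and knob (300,207) are standing in their compartments, and the sink at (305,375) is below the gripper. I descend onto it.

```bash
python3 -m crank '[{"dp":[0,0,0.04],"delta_rot":[0,0,0],"fingers":0.35},{"dp":[0,0,0.04],"delta_rot":[0,0,0],"fingers":0.35},{"dp":[0,0,0.018],"delta_rot":[0,0,0],"fingers":0.35},{"dp":[0,0,0],"delta_rot":[0,0,0],"fingers":0.35},{"dp":[0,0,0],"delta_rot":[0,0,0],"fingers":0},{"dp":[0,0,0],"delta_rot":[0,0,0],"fingers":-1},{"dp":[0,0,0],"delta_rot":[0,0,0],"fingers":-1},{"dp":[0,0,0],"delta_rot":[0,0,0],"fingers":-1},{"dp":[0,0,0],"delta_rot":[0,0,0],"fingers":-1},{"dp":[0,0,0],"delta_rot":[0,0,0],"fingers":-1},{"dp":[0,0,0],"delta_rot":[0,0,0],"fingers":-1},{"dp":[0,0,0],"delta_rot":[0,0,0],"fingers":-1}]' 30; python3 -m crank '[{"dp":[0,0,-0.03],"delta_rot":[0,0,0],"fingers":-1},{"dp":[0,0,-0.05],"delta_rot":[0,0,0],"fingers":-1},{"dp":[0,0,-0.05],"delta_rot":[0,0,0],"fingers":-1},{"dp":[0,0,0],"delta_rot":[0,0,0],"fingers":-1},{"dp":[0,0,0],"delta_rot":[0,0,0],"fingers":-1}]'
```

```text
t: 11.97
tcp_pos: [0.4368, -0.0641, 0.1028]
tool_rot: [0.699, 0.715, 0.0, 0.001]
force: [0.3, -0.5, 6.2]
finger_gap: 0.322
gripper_force: 29.8
t: 12.38
tcp_pos: [0.437, -0.0641, 0.1681]
tool_rot: [0.699, 0.715, 0.001, 0.002]
force: [0.2, -0.2, -0.7]
finger_gap: 0.316
gripper_force: 29.7
```

```bash
python3 -m crank '[{"dp":[-0.011,0.05,0],"delta_rot":[0,0,0],"fingers":-1},{"dp":[-0.02,0.07,0],"delta_rot":[0,0,0],"fingers":-1},{"dp":[-0.02,0.07,0],"delta_rot":[0,0,0],"fingers":-1},{"dp":[0,0.043,0],"delta_rot":[0,0,0],"fingers":-1},{"dp":[0,0,0],"delta_rot":[0,0,0],"fingers":-1},{"dp":[0,0,0.05],"delta_rot":[0,0,0],"fingers":-1},{"dp":[0,0,0.04],"delta_rot":[0,0,0],"fingers":-1},{"dp":[0,0,0],"delta_rot":[0,0,0],"fingers":-1},{"dp":[0,0,0],"delta_rot":[0,0,0],"fingers":-1}]';python3 -c "
from h import *
p,d=manip.snapshot('scene');cv2.imwrite('pics/s5.png',cv2.resize(p[120:270,170:370,::-1],None,fx=4,fy=4))
s=manip.sense();print(s['tcp_pos'].round(4))"
```

```text
t: 13.13
tcp_pos: [0.5513, -0.0862, 0.12]
tool_rot: [0.699, 0.715, -0.001, -0.003]
force: [-0.7, -0.3, -0.5]
finger_gap: 0.316
gripper_force: 29.7
[ 0.5523 -0.0866  0.1212]
```

View pics/s5.png

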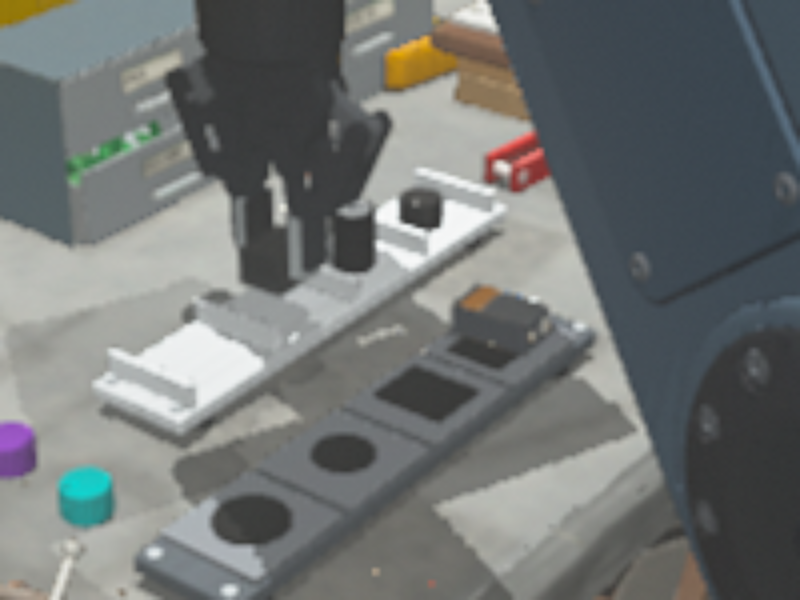

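The sink is held level at crop (270,260), above the second compartment from the left. I lower and release it.

```bash
python3 -m crank '[{"dp":[0,0.001,0.022],"delta_rot":[0,0,0],"fingers":-1},{"dp":[0,0,0.018],"delta_rot":[0,0,0],"fingers":-1},{"dp":[0,0,0.009],"delta_rot":[0,0,0],"fingers":-1},{"dp":[0,0,0],"delta_rot":[0,0,0],"fingers":-1},{"dp":[0,0,0],"delta_rot":[0,0,0],"fingers":-1},{"dp":[0,0,0],"delta_rot":[0,0,0],"fingers":-1}]'
```

```text
t: 13.68
tcp_pos: [0.5538, -0.0869, 0.0974]
tool_rot: [0.699, 0.715, 0.0, -0.0]
force: [0.6, -0.1, 0.3]
finger_gap: 0.317
gripper_force: 31.9
```

```bash
python3 -m crank '[{"dp":[0,0,0],"delta_rot":[0,0,0],"fingers":-0.2},{"dp":[0,0,0],"delta_rot":[0,0,0],"fingers":0},{"dp":[0,0,0],"delta_rot":[0,0,0],"fingers":0.2},{"dp":[0,0,0],"delta_rot":[0,0,0],"fingers":0.2},{"dp":[0,0,-0.04],"delta_rot":[0,0,0],"fingers":0.2},{"dp":[0,0,-0.07],"delta_rot":[0,0,0],"fingers":0.2},{"dp":[0,0,-0.07],"delta_rot":[0,0,0],"fingers":0.2},{"dp":[0.07,0,-0.03],"delta_rot":[0,0,0],"fingers":0.2},{"dp":[0.08,0,0],"delta_rot":[0,0,0],"fingers":0.2},{"dp":[0.08,0,0],"delta_rot":[0,0,0],"fingers":0.2},{"dp":[0.07,0,0],"delta_rot":[0,0,0],"fingers":0.2},{"dp":[0.06,0,0],"delta_rot":[0,0,0.0184],"fingers":0.2}]'; python3 -m crank '[{"dp":[0,0,0],"delta_rot":[0,0,0.0184],"fingers":0.2},{"dp":[0,0,0],"delta_rot":[0,0,0.0184],"fingers":0.2},{"dp":[0,0,0],"delta_rot":[0,0,0.0184],"fingers":0.2},{"dp":[0,0,0],"delta_rot":[0,0,0.0184],"fingers":0.2},{"dp":[0,0,0],"delta_rot":[0,0,0.0184],"fingers":0.2},{"dp":[0,0,0],"delta_rot":[0,0,0.0184],"fingers":0.2},{"dp":[0,0,0],"delta_rot":[0,0,0.0184],"fingers":0.2},{"dp":[0,0,0],"delta_rot":[0,0,0.0184],"fingers":0.2},{"dp":[0,0,0],"delta_rot":[0,0,0.0184],"fingers":0.2},{"dp":[0,0,0],"delta_rot":[0,0,0.0184],"fingers":0.2},{"dp":[0,0,0],"delta_rot":[0,0,0.0184],"fingers":0.2},{"dp":[0,0,0],"delta_rot":[0,0,0.0184],"fingers":0.2}]';python3 -c "
from h import *
p,d=manip.snapshot('top');cv2.imwrite('pics/t6.png',cv2.resize(p[140:240,190:290,::-1],None,fx=6,fy=6,interpolation=cv2.INTER_CUBIC))
s=manip.sense();print(s['tcp_pos'].round(4),s['tool_rot'].round(3))"
```

```text
t: 14.68
tcp_pos: [0.5494, 0.0953, 0.2029]
tool_rot: [0.74, 0.673, 0.0, -0.0]
force: [0.6, -0.4, -0.4]
finger_gap: 0.602
gripper_force: 0.0
t: 15.68
tcp_pos: [0.5499, 0.0931, 0.2025]
tool_rot: [0.999, 0.042, -0.0, -0.0]
force: [-0.4, 0.8, -0.9]
finger_gap: 0.6
gripper_force: 0.0
[0.5499 0.0931 0.2025] [ 0.999  0.04  -0.    -0.   ]
```

View pics/t6.png

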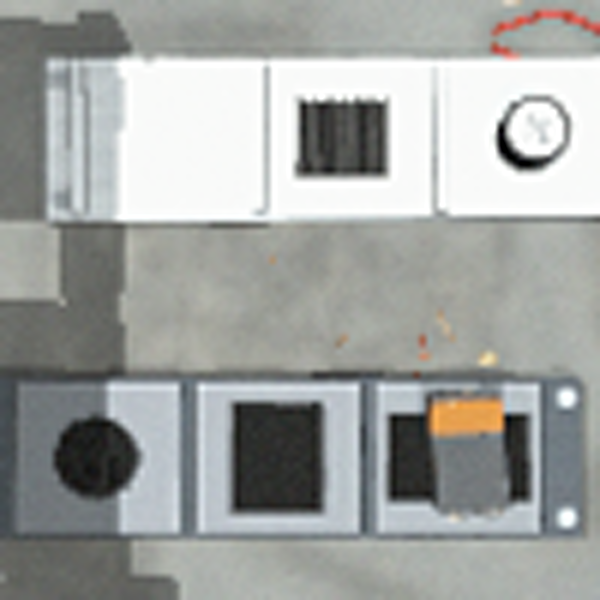

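The sink stands in the second compartment (342,137) and the cap in the third (535,132). The cell's top centre is at crop (470,452), turned about 5°. I go to it.

```bash
python3 -m crank '[{"dp":[-0.03,0.05,0],"delta_rot":[0,0,0],"fingers":0.2},{"dp":[-0.04,0.068,0],"delta_rot":[0,0,0],"fingers":0.2},{"dp":[-0.04,0.068,0],"delta_rot":[0,0,0],"fingers":0.2},{"dp":[-0.04,0.068,0],"delta_rot":[0,0,0],"fingers":0.2},{"dp":[-0.04,0.068,0],"delta_rot":[0,0,0],"fingers":0.2},{"dp":[-0.036,0.06,0],"delta_rot":[0,0,0],"fingers":0.2},{"dp":[-0.03,0.048,0.03],"delta_rot":[0,0,0],"fingers":0.2},{"dp":[0,0,0.06],"delta_rot":[0,0,0],"fingers":0.2},{"dp":[0,0,0.05],"delta_rot":[0,0,0],"fingers":0.2},{"dp":[0,0,0],"delta_rot":[0,0,0],"fingers":0.2},{"dp":[0,0,0],"delta_rot":[0,0,0],"fingers":0.2},{"dp":[0,0,0],"delta_rot":[0,0,0],"fingers":0.2}]';python3 -c "
from h import *
p,d=manip.snapshot('scene');cv2.imwrite('pics/s7.png',cv2.resize(p[120:270,200:400,::-1],None,fx=4,fy=4))
s=manip.sense();print(s['tcp_pos'].round(4),s['q'].round(2))"
```

```text
t: 16.73
tcp_pos: [0.4421, -0.1325, 0.1331]
tool_rot: [0.999, 0.045, 0.0, 0.0]
force: [0.7, 0.1, 0.4]
finger_gap: 0.597
gripper_force: 0.0
[ 0.4425 -0.1325  0.1335] [-0.53  0.62  1.98  0.    0.54  0.95]
```

View pics/s7.png

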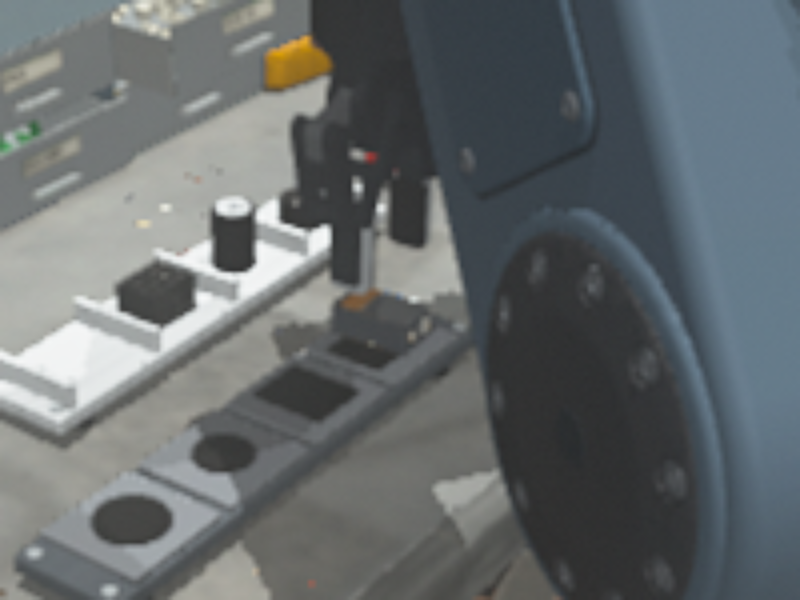

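The fingers straddle the cell at crop (385,320). I descend, grip and lift.

```bash
python3 -m crank '[{"dp":[-0.004,0,0.03],"delta_rot":[0,0,0],"fingers":0.2},{"dp":[0,0,0.025],"delta_rot":[0,0,0],"fingers":0.2},{"dp":[0,0,0.008],"delta_rot":[0,0,0],"fingers":0.2},{"dp":[0,0,0],"delta_rot":[0,0,0],"fingers":0.2},{"dp":[0,0,0],"delta_rot":[0,0,0],"fingers":0},{"dp":[0,0,0],"delta_rot":[0,0,0],"fingers":-1},{"dp":[0,0,0],"delta_rot":[0,0,0],"fingers":-1},{"dp":[0,0,0],"delta_rot":[0,0,0],"fingers":-1},{"dp":[0,0,0],"delta_rot":[0,0,0],"fingers":-1},{"dp":[0,0,0],"delta_rot":[0,0,0],"fingers":-1},{"dp":[0,0,0],"delta_rot":[0,0,0],"fingers":-1},{"dp":[0,0,0],"delta_rot":[0,0,0],"fingers":-1}]' 35; python3 -m crank '[{"dp":[0,0,-0.03],"delta_rot":[0,0,0],"fingers":-1},{"dp":[0,0,-0.05],"delta_rot":[0,0,0],"fingers":-1},{"dp":[0,0,-0.06],"delta_rot":[0,0,0],"fingers":-1},{"dp":[0,0,0],"delta_rot":[0,0,0],"fingers":-1},{"dp":[0,0,0],"delta_rot":[0,0,0],"fingers":-1}]'
```

```text
t: 17.78
tcp_pos: [0.4402, -0.1328, 0.102]
tool_rot: [0.999, 0.045, 0.001, 0.001]
force: [0.2, 2.4, 6.1]
finger_gap: 0.299
gripper_force: 34.9
t: 18.2
tcp_pos: [0.4405, -0.1331, 0.1725]
tool_rot: [0.999, 0.045, 0.002, 0.001]
force: [0.2, 1.0, -0.4]
finger_gap: 0.3
gripper_force: 34.7
```

```bash
python3 -m crank '[{"dp":[0,0,0],"delta_rot":[0,0,-0.0184],"fingers":-1},{"dp":[0,0,0],"delta_rot":[0,0,-0.0184],"fingers":-1},{"dp":[0,0,0],"delta_rot":[0,0,-0.0184],"fingers":-1},{"dp":[0,0,0],"delta_rot":[0,0,-0.0184],"fingers":-1},{"dp":[0,0,0],"delta_rot":[0,0,-0.0184],"fingers":-1},{"dp":[0,0,0],"delta_rot":[0,0,-0.0184],"fingers":-1},{"dp":[0,0,0],"delta_rot":[0,0,-0.0184],"fingers":-1},{"dp":[0,0,0],"delta_rot":[0,0,-0.0184],"fingers":-1},{"dp":[0,0,0],"delta_rot":[0,0,-0.0184],"fingers":-1},{"dp":[0,0,0],"delta_rot":[0,0,-0.0184],"fingers":-1},{"dp":[0,0,0],"delta_rot":[0,0,-0.0184],"fingers":-1},{"dp":[0,0,0],"delta_rot":[0,0,-0.0184],"fingers":-1}]'; python3 -m crank '[{"dp":[0,0,0],"delta_rot":[0,0,-0.0184],"fingers":-1},{"dp":[0.04,0.04,0],"delta_rot":[0,0,0],"fingers":-1},{"dp":[0.05,0.05,0],"delta_rot":[0,0,0],"fingers":-1},{"dp":[0.05,0.05,0],"delta_rot":[0,0,0],"fingers":-1},{"dp":[0.05,0.05,0],"delta_rot":[0,0,0],"fingers":-1},{"dp":[0.028,0.039,0],"delta_rot":[0,0,0],"fingers":-1},{"dp":[0,0,0],"delta_rot":[0,0,0],"fingers":-1},{"dp":[0,0,0.05],"delta_rot":[0,0,0],"fingers":-1},{"dp":[0,0,0.03],"delta_rot":[0,0,0],"fingers":-1},{"dp":[0,0,0],"delta_rot":[0,0,0],"fingers":-1},{"dp":[0,0,0],"delta_rot":[0,0,0],"fingers":-1}]';python3 -c "
from h import *
p,d=manip.snapshot('scene');cv2.imwrite('pics/s8.png',cv2.resize(p[130:260,170:330,::-1],None,fx=4,fy=4))
s=manip.sense();print(s['tcp_pos'].round(4),s['tool_rot'].round(3))"
```

```text
t: 19.2
tcp_pos: [0.439, -0.1323, 0.1697]
tool_rot: [0.738, 0.675, -0.0, -0.001]
force: [-0.4, -0.8, -0.6]
finger_gap: 0.302
gripper_force: 34.7
t: 20.12
tcp_pos: [0.5503, -0.0213, 0.1293]
tool_rot: [0.7, 0.715, -0.001, -0.002]
force: [-0.1, 0.0, -0.2]
finger_gap: 0.3
gripper_force: 34.8
[ 0.5511 -0.0215  0.1303] [ 0.7    0.715 -0.001 -0.001]
```

View pics/s8.png

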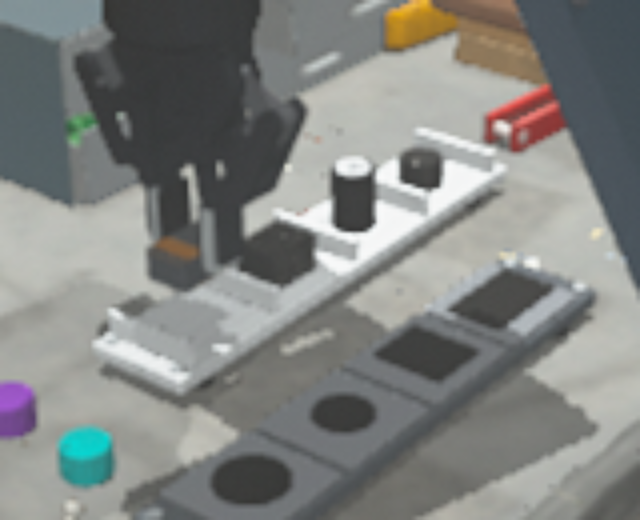

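```bash
python3 -c "
from h import *
f=lambda P:((np.array(proj('scene',P))-[170,130])*4).round(0)
for dy in(.018,.023,.028):print(dy,f([.538,-.0215+dy,.0525]),f([.564,-.0215+dy,.0525+.017]))"
```

```text
0.018 [189. 283.] [150. 237.]
0.023 [182. 287.] [143. 241.]
0.028 [175. 291.] [135. 245.]
```

The cell's near-left bottom corner, seen at about (183,290), matches a centred grip, predicted at (182,287). I lower and release.

```bash
python3 -m crank '[{"dp":[0,0,0.025],"delta_rot":[0,0,0],"fingers":-1},{"dp":[0,0,0.025],"delta_rot":[0,0,0],"fingers":-1},{"dp":[0,0,0.013],"delta_rot":[0,0,0],"fingers":-1},{"dp":[0,0,0.008],"delta_rot":[0,0,0],"fingers":-1},{"dp":[0,0,0],"delta_rot":[0,0,0],"fingers":-1},{"dp":[0,0,0],"delta_rot":[0,0,0],"fingers":-1},{"dp":[0,0,0],"delta_rot":[0,0,0],"fingers":-1}]'
```

```text
t: 20.75
tcp_pos: [0.5522, -0.0215, 0.096]
tool_rot: [0.699, 0.715, 0.0, 0.001]
force: [0.7, -1.1, 0.7]
finger_gap: 0.304
gripper_force: 34.9
```

```bash
python3 -m crank '[{"dp":[0,0,0],"delta_rot":[0,0,0],"fingers":-0.2},{"dp":[0,0,0],"delta_rot":[0,0,0],"fingers":0},{"dp":[0,0,0],"delta_rot":[0,0,0],"fingers":0.1},{"dp":[0,0,0],"delta_rot":[0,0,0],"fingers":0.1},{"dp":[0,0,-0.04],"delta_rot":[0,0,0],"fingers":0.1},{"dp":[0,0,-0.07],"delta_rot":[0,0,0],"fingers":0.1},{"dp":[0,0,-0.08],"delta_rot":[0,0,0],"fingers":0.1},{"dp":[0.05,-0.05,-0.06],"delta_rot":[0,0,0],"fingers":0.1},{"dp":[0.07,-0.04,0],"delta_rot":[0,0,0],"fingers":0.1},{"dp":[0.08,0,0],"delta_rot":[0,0,0],"fingers":0.1},{"dp":[0.08,0,0],"delta_rot":[0,0,0],"fingers":0.1},{"dp":[0.08,0,0],"delta_rot":[0,0,0],"fingers":0.1}]';python3 -m crank '[{"dp":[0.08,0,0],"delta_rot":[0,0,0],"fingers":0.1},{"dp":[0,0,0],"delta_rot":[0,0,0],"fingers":0.1},{"dp":[0,0,0],"delta_rot":[0,0,0],"fingers":0.1}]'; python3 -c "
from h import *
p,d=manip.snapshot('top');q,_=manip.snapshot('scene')
cv2.imwrite('pics/f.png',np.vstack([cv2.resize(p[140:190,180:340,::-1],None,fx=4,fy=4,interpolation=2),cv2.resize(q[140:230,180:340,::-1],None,fx=4,fy=4,interpolation=2)]))"
```

```text
t: 21.75
tcp_pos: [0.505, 0.1566, 0.218]
tool_rot: [0.7, 0.714, 0.0, 0.0]
force: [1.5, 0.2, 0.6]
finger_gap: 0.55
gripper_force: 0.0
t: 22.0
tcp_pos: [0.5041, 0.1974, 0.2174]
tool_rot: [0.698, 0.716, 0.0, 0.0]
force: [0.7, -0.8, -0.1]
finger_gap: 0.546
gripper_force: 0.0
```

View pics/f.png

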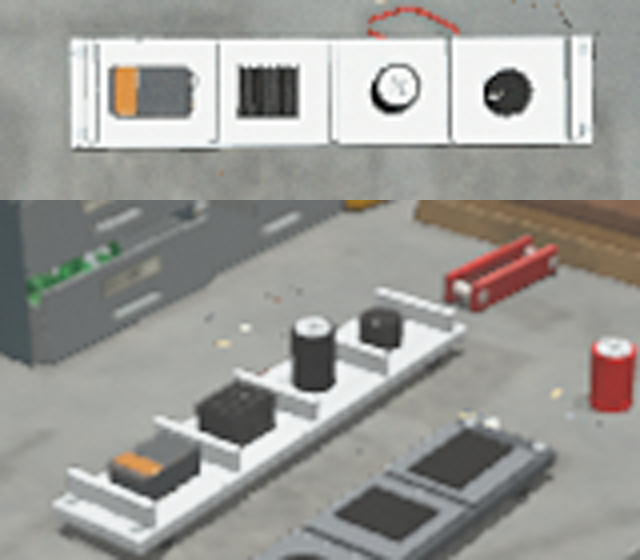

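The final view shows the cell (152,92), sink (268,92), cap (395,88) and knob (508,92). All four are upright, each in its own compartment and within the deck. I hand the job in.

```bash
python3 -c "
from station import manip
print(manip.sign_off())"
```

```text
the job is handed in; nothing more can be done
None
```

All four parts are on the fitting rack in reverse order (left to right: cell, heat sink, capacitor, knob), each upright in its own compartment, and the job was handed in at about 22 s with the gripper clear.

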